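# Unclip and open the weld-coupon tote

### The arm

A 6-joint arm with a two-finger parallel gripper is mounted at the origin on the work surface. World frame = base frame: x ahead of the robot, y to its left, z up, the work surface at z = 0. Lengths are in m, angles in rad, forces in N, time in s.
With the tool pointing down it reaches from about 0.275 to 1 m from the base axis. Payload 8.4 kg.
Tool frame: the origin (TCP) lies between the finger pads; the fingertips stand r.nose_length ahead of it and the grasp point (between the pads) lies 3 mm ahead of it (r.nose_length is the distance from the TCP to the fingertips, in m); z points along the fingers, y is the direction in which the jaws open and shut (so a half turn about z gives the same grasp; the last joint's range is limited). The gripper opens to 85 mm and grips with 20 to 120 N. Pads are 22 mm wide; open, the fingers measure 114 mm over their backs; the gripper's body (76 mm by 85 mm) begins 54 mm behind the grasp point. The pads swing forward as they close: fully open they stand 13 mm farther back than shut.
Start: joints at [-0.002, 0.353, 1.633, -0, 1.155, -0.002], TCP at [0.625, -0, 0.226] pointing down, gripper open.
Joint ranges: [-2.63, 2.63], [-0.92, 2.1], [0.06, 2.66], [-1.3, 4.44], [0, 2.69], [-3.02, 3.02]. Speed limits (rad/s): [2.22, 2.22, 2.79, 3.14, 3.14, 3.14].

### API

Orientations are given as a rotation vector (axis times angle).
In Python, from station import r gives the robot as it stands.
- The arm moves only by the tool arm_command, never from a script. Its argument "moves" is a list of rows, each an object with "dp": the shift along the world's x, y, z in cm, a list of three; "rotation": the turn, a rotation vector about the world's x, y, z in rad, a list of three; "grip": the opening, from -1 (shut) to 1 (fully open), so that 0 is half open. In form: [{"dp": [x, y, z], "rotation": [wx, wy, wz], "grip": grip}, ...]. A call has 1 to 5 rows; each row is the pose to reach, as a shift and turn from the pose measured when the call began; what a row does not reach only later rows make up. A row lasts 1/8 s, in which the tool goes at most 62.5 mm and 10.7 degrees, less where a joint would pass 70% of its speed; a pose out of reach is approached as far as the arm can. A call with a gripper value outside its range is refused whole. The fingers move at their own pace and stop on an object; "squeeze" is the grip in N (left out, the last holds). Time passes only in rows, so rows that repeat a pose let the fingers close. It gives the time, the measured TCP pose, the force and the opening at its end, in the units of the state.
- r.state(): the state, without advancing time (a new reading comes with each control period).
- r.snapshot(name): name is "scene" or "side" or "wrist"; returns (picture, depth): 400x640x3 uint8, blue, green, red; 400x640 float32, m along the optical axis (not along the pixel's ray), 0 where there is no reading.
- r.camera_model(name): a dict with "fovy" (degrees; the focal length in pixels is half the picture's height over the tangent of half this angle, whatever the lens; pixels are square), "cx", "cy" (the principal point, pixels), "world_from_camera" (4x4, takes a point from camera to world coordinates). Camera axes: x right, y up, looking along -z (the intrinsics and any distortion apply to the point x, -y, -z); pixel columns grow to the right and rows downward; lengths in m; the calibration is good to about 2 mm. A picture is of the moment at which its call begins: read the wrist's pose just before it. camera_model takes no time and is no camera call; for the wrist camera it gives the pose at the moment of the call.
- r.sign_off(): hands the job in, once; it reports no verdict.
The state is a dict: "time": time; "q": joint angles; "qd": joint speeds; "tau": joint torques, N m; "tool_pos": TCP position; "orientation": TCP orientation; "force": force on the tool from outside, world axes, zero at the start; "wrist_torque": the same for the moment, N m; "opening": opening from 0.0 (shut) to 1.0 (fully open).
Only numpy, scipy, OpenCV 4.12 (cv2) and the standard library are available. Lean on these libraries where they do the work, as an engineer would, in place of code of your own. Each camera call takes 0.05 s, during which the arm holds its last target.

### The job

Open the larger of the two clipped totes on the welding-class bench, the one nearer the robot: flip both of its steel spring clips fully outward, clear of the lid, while the lid still sits on the tote. Then lift the lid off by its handle and lay it gently, flat and handle up, in the middle of the black rubber mat, leaving the clips open.

Things in the scene. Friction and masses are not known exactly. Their poses are not given: they have to be found in the camera images.
- lid: Loose grey lid, 0.3-0.5 kg, on the larger, fixed tote. Plate 210 (x) x 150 (y) x 8 mm; origin: centre of its underside, z up, at the start 95 mm over the bench, turned up to 0.4 rad. A lip reaches 8 mm below the plate into the tote: lift 15 mm before moving sideways. Black bar handle on its centre: 100 mm along x, 14 mm wide (y), bar 30 to 44 mm above the origin, a post at each end.
- clip_a (a joint): Steel clip at the middle of the lid's +y edge, 40 mm wide (x). Hinge angle, rad: 0 closed, 1.75 open, hanging outward. Hinge along the lid's x, at y 84, z -30 mm in the lid's frame. Closed, its hook lies over the lid (y 66 to 86, z 11 to 15 mm); above that a tab stands up, leaning outward, from y 84, z 15 to y 95, z 46 mm. Lid clear from handle to tab.
- clip_b (a joint): The same clip, mirrored, on the lid's -y edge; 0 closed, 1.75 open. Both clips: pushing the tab outward (away from the handle) from inside, above the hook, takes about 3 to 4 N. Over-centre spring: short of 0.5 rad it closes again, beyond that it snaps open and stays; 40 to 50 mm of push, 7 mm above the hook, is enough. Opens up to 160 mm from the lid's centre line.
- mat: Black rubber mat fixed on the bench, 250 (x) x 200 (y) x 4 mm, left or right of the robot, on the other side from the tote; origin: centre of its underside, on the bench. Bare. When the lid lies flat on it, standing on its lip, the lid's origin is 12 mm over the bench.
Things that resemble listed ones, but are neither listed nor needed, are in the scene too. Leave any green look-alike of the part that bears clip_a alone.

How it is judged:
On the way:
1. both clips are flipped open while the lid still sits on the tote (value of joint each of clip_a, clip_b above 1.2 rad and distance of lid from where it was at the start of the episode below 0.02 m), for 0.2 s.
At the end, for the whole second after the job is handed in: Both clips stand open (beyond 1.2 rad), and the lid lies at rest, flat and handle up (within 10 degrees) on the rubber mat, its centre within 40 mm of the mat's centre and its origin less than 22 mm over the bench (value of joint each of clip_a, clip_b above 1.2 rad and horizontal distance between lid and mat below 0.04 m and height (world z) of lid below 0.022 m and angle between lid's own z axis and vertical below 0.17 rad and linear speed of lid below 0.03 m/s); the robot touches nothing.
It fails at once if the lid is pulled up or shifted by more than 30 mm while a clip is still closed (distance of lid from where it was at the start of the episode above 0.03 m and value of joint any of clip_a, clip_b below 0.5 rad).
It fails at once if the lid is dropped or slammed down (still faster than 0.6 m/s within 50 mm of lying on the mat) (height (world z) of lid below 0.062 m and linear speed of lid above 0.6 m/s).
It also fails if it takes over 56 s, if anything falls off the work surface, if the arm or the gripper's body presses on something with over 40 N, if the wrist force passes 120 N, or if a joint passes its speed limit or range.

## Working session

There is one attempt and no reset: what is moved stays moved. The work goes in short steps, Python scripts to look and compute and a tool call to move; the robot and the scene stay as the last step left them, time stands still between calls to the robot, and variables do not carry over. Pictures are saved under pics/ and viewed, and the job is handed in when it is done.

Besides the shell and the picture viewer there is one more tool, called after "Emit:" by a JSON object that holds its "method" and its "body". arm_command: Moves the arm, as the interface text tells. Its arguments: {"type":"object","properties":{"moves":{"type":"array"},"squeeze":{"type":"number"}},"required":["moves"]}

```bash
ls; mkdir -p pics; cat > h.py <<'E'
import numpy as np,cv2
from station import r
def snap(name,fn):
    m=r.camera_model(name); im,d=r.snapshot(name)
    cv2.imwrite('pics/'+fn+'.png',im); np.savez('pics/'+fn+'.npz',im=im,d=d,M=np.array(m['world_from_camera']),f=200/np.tan(np.radians(m['fovy'])/2),cx=m['cx'],cy=m['cy'])
    return im,d,m
def cloud(fn):
    z=np.load('pics/'+fn+'.npz'); d=z['d']; v,u=np.mgrid[0:400,0:640]
    P=np.stack([(u-z['cx'])/z['f']*d,-(v-z['cy'])/z['f']*d,-d,np.ones_like(d)],-1)@z['M'].T
    P=P[...,:3].copy(); P[d<=0]=np.nan
    return z['im'],P
E
python3 - <<'E'
from h import *
s=r.state(); print({k:np.round(v,3) for k,v in s.items()}, r.nose_length)
for n in ['scene','side','wrist']:
    im,d,m=snap(n,n+'0'); print({k:(np.round(v,3).tolist()) if k!='distortion' else v for k,v in m.items()})
E
```

```text
pics
{'time': np.float64(0.0), 'q': array([-0.002,  0.354,  1.634,  0.   ,  1.155, -0.002]), 'qd': array([ 0.   , -0.002, -0.001, -0.001,  0.001,  0.   ]), 'tau': array([-2.0000e-03, -6.0524e+01, -3.4206e+01, -0.0000e+00,  9.0000e-03,
        0.0000e+00]), 'tool_pos': array([0.625, 0.   , 0.226]), 'orientation': array([-2.221e+00, -2.221e+00,  2.000e-03]), 'force': array([-0.176, -0.624,  0.071]), 'wrist_torque': array([ 0.004, -0.02 ,  0.027]), 'opening': np.float64(0.998)} 0.022
{'fovy': 50.382, 'cx': 323.364, 'cy': 194.981, 'world_from_camera': [[0.712, -0.503, 0.49, 1.037], [0.702, 0.512, -0.495, -0.779], [-0.002, 0.696, 0.718, 1.041], [0.0, 0.0, 0.0, 1.0]]}
{'fovy': 54.604, 'cx': 318.607, 'cy': 202.272, 'world_from_camera': [[0.979, 0.154, -0.134, 0.22], [-0.204, 0.757, -0.62, -0.807], [0.006, 0.634, 0.773, 0.94], [0.0, 0.0, 0.0, 1.0]]}
{'fovy': 59.951, 'cx': 317.93, 'cy': 196.104, 'world_from_camera': [[1.0, 0.001, 0.002, 0.624], [-0.002, 0.955, 0.297, 0.076], [-0.002, -0.297, 0.955, 0.373], [0.0, 0.0, 0.0, 1.0]]}
```

View pics/scene0.png

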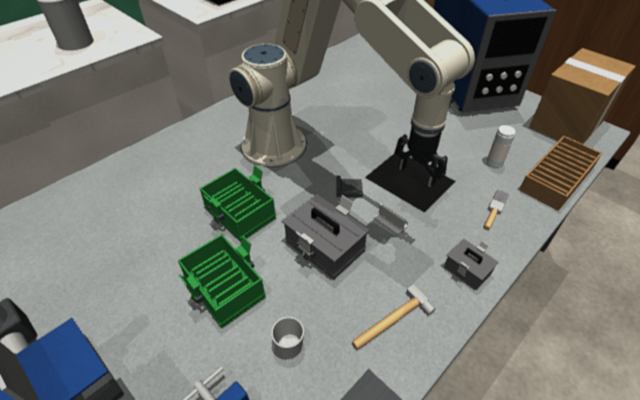

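View pics/side0.png

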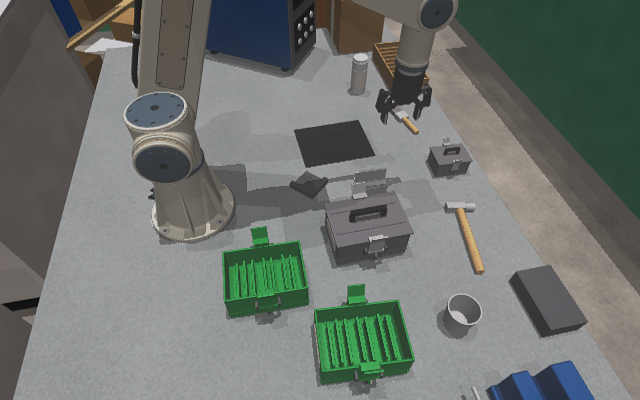

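Candidates in the scene picture are the grey tote at (325,237), the small grey tote at (472,263), and the green look-alikes at (237,203) and (222,280). I choose the grey one at (325,237), because it is the larger clipped tote and nearer the robot. The mat is at (410,180). Next I check a close crop and take measurements.

```bash
python3 - <<'E'
from h import *
a=cv2.imread('pics/side0.png')[150:280,290:450]; b=cv2.imread('pics/scene0.png')[170:300,260:420]
cv2.imwrite('pics/crop0.png',np.vstack([cv2.resize(np.hstack([a,b]),None,fx=2.5,fy=2.5,interpolation=cv2.INTER_CUBIC)]))
for n in ['side0','scene0']:
    im,P=cloud(n)
    z=P[...,2]
    # lid plate top ~ .103
    m=(abs(z-.103)<.004)&(P[...,1]<0.1)&(P[...,0]>.3)&(P[...,0]<.8)&(im.max(-1)<130)
    m=m.astype(np.uint8); k,L,S,C=cv2.connectedComponentsWithStats(m)
    for i in range(1,k):
        if S[i,4]>150:
            q=P[L==i]; rect=cv2.minAreaRect(q[:,:2].astype(np.float32)); print(n,'lid',S[i],rect,q[:,2].mean())
    hh=(abs(z-.139)<.005)&(im.max(-1)<60); 
    k,L,S,C=cv2.connectedComponentsWithStats(hh.astype(np.uint8))
    for i in range(1,k):
        if S[i,4]>60:
            q=P[L==i]; print(n,'handle',S[i],cv2.minAreaRect(q[:,:2].astype(np.float32)),q[:,2].mean())
    mm=(abs(z-.004)<.006)&(im.max(-1)<50)
    k,L,S,C=cv2.connectedComponentsWithStats(mm.astype(np.uint8))
    for i in range(1,k):
        if S[i,4]>600:
            q=P[L==i]; print(n,'mat',S[i],cv2.minAreaRect(q[:,:2].astype(np.float32)),q[:,2].mean())
E
```

```text
side0 lid [ 324  191   90   57 2980] ((0.483542799949646, -0.21356305480003357), (0.21013103425502777, 0.15367157757282257), 0.8304957747459412) 0.10328949522286922
side0 handle [350 205  37  11 177] ((0.48257285356521606, -0.21420283615589142), (0.09761833399534225, 0.015141354873776436), 1.4730470180511475) 0.13822941343637032
scene0 lid [ 282  194   88   68 2317] ((0.4828493297100067, -0.21033553779125214), (0.2116634100675583, 0.15885521471500397), 1.6462944746017456) 0.10419561831088847
scene0 handle [591   0  49  14 102] ((0.537955641746521, 1.8774149417877197), (0.2357221394777298, 0.042813003063201904), 1.802665114402771) 0.13896212544855316
scene0 handle [460  78  70  11 160] ((0.4780978858470917, 0.7612890005111694), (0.2716873288154602, 0.0765751302242279), 40.623294830322266) 0.1390929215292271
scene0 handle [312 208  27  20 142] ((0.4848407208919525, -0.215335413813591), (0.09886913001537323, 0.014708700589835644), 1.2961548566818237) 0.13925583960587481
scene0 mat [ 366  154   88   58 2321] ((0.4909689426422119, 0.208418071269989), (0.2455754280090332, 0.20386455953121185), 2.0350658893585205) 0.005329415879446631
```

View pics/crop0.png

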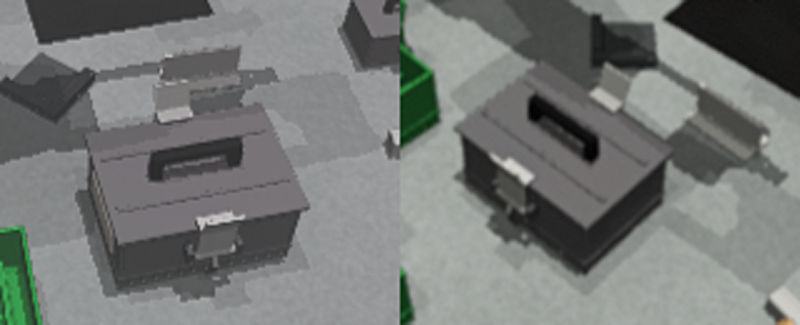

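View pics/wrist0.png

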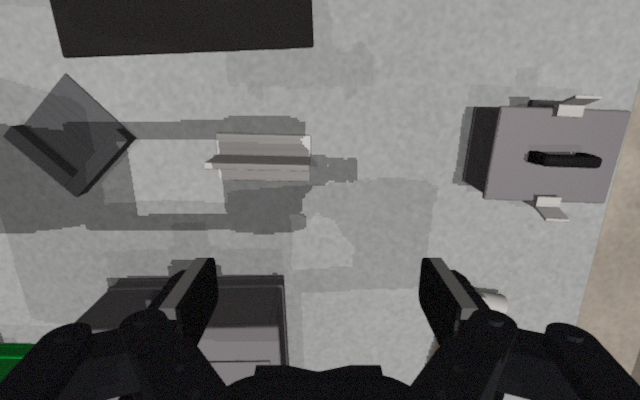

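The crop shows the larger grey tote closed, with bright clips on both long sides, a black bar handle along x, and loose steel pieces behind it. The lid centre is at about (0.483,-0.214) with yaw about 0.02 rad, and the mat centre is at about (0.491,0.208). Next I check how much room clip_a has to open.

```bash
python3 - <<'E'
from h import *
for n in ['side0','scene0','wrist0']:
    im,P=cloud(n); x,y,z=P[...,0],P[...,1],P[...,2]
    m=(x>.3)&(x<.75)&(y>-.16)&(y<.1)&(z>.012)&(z<.2)
    m=cv2.morphologyEx(m.astype(np.uint8),cv2.MORPH_OPEN,np.ones((2,2)))
    k,L,S,C=cv2.connectedComponentsWithStats(m)
    for i in range(1,k):
        if S[i,4]>40:
            q=P[L==i]; print(n,S[i],np.round(np.nanpercentile(q,[1,99],axis=0),3).tolist())
    # tabs
    for s in (1,-1):
        t=(z>.118)&(z<.145)&(abs(x-.484)<.03)&(s*(y+.214)>.06)&(s*(y+.214)<.11)
        if t.sum()>5: print('tab',s,t.sum(),np.round(np.nanpercentile(P[t],[2,50,98],axis=0),3).tolist())
    t=(abs(z-.004)<.012)&(im.max(-1)<50)&(abs(x-.49)<.2)&(abs(y-.2)<.2)
    q=P[t];print('mat',len(q),cv2.minAreaRect(q[:,:2].astype(np.float32)) if len(q) else 0)
E
```

```text
side0 [356 169  31  13 284] [[0.519, -0.003, -0.001], [0.632, 0.028, 0.052]]
side0 [291 178  38  20 242] [[0.31, -0.035, -0.0], [0.43, 0.031, 0.023]]
side0 [325 183  73  27 626] [[0.383, -0.164, 0.0], [0.586, -0.03, 0.138]]
tab 1 112 [[0.463, -0.129, 0.118], [0.482, -0.123, 0.131], [0.502, -0.118, 0.141]]
tab -1 58 [[0.466, -0.31, 0.119], [0.484, -0.307, 0.136], [0.504, -0.302, 0.143]]
mat 6 ((0.6142522692680359, 0.19925853610038757), (0.002238617045804858, 0.15827476978302002), 1.7290617227554321)
scene0 [315 176  56  76 813] [[0.319, -0.161, -0.001], [0.585, 0.034, 0.142]]
scene0 [380 204  26  25 276] [[0.52, -0.003, 0.005], [0.614, 0.029, 0.055]]
tab 1 101 [[0.462, -0.131, 0.118], [0.481, -0.124, 0.132], [0.5, -0.117, 0.144]]
tab -1 43 [[0.467, -0.31, 0.119], [0.487, -0.307, 0.139], [0.506, -0.302, 0.144]]
mat 2483 ((0.48327821493148804, 0.16391140222549438), (0.3797873258590698, 0.2787775695323944), 75.3850326538086)
wrist0 [   4  127  127   72 2829] [[0.308, -0.033, 0.007], [0.426, 0.036, 0.021]]
wrist0 [ 205  157  106   16 1381] [[0.516, -0.01, 0.0], [0.614, 0.009, 0.052]]
wrist0 [ 198  282   87   69 4830] [[0.513, -0.162, 0.015], [0.585, -0.135, 0.104]]
wrist0 [  77  284   89   51 2293] [[0.384, -0.145, 0.016], [0.568, 0.012, 0.288]]
mat 14116 ((0.46517521142959595, 0.07813571393489838), (0.1564323604106903, 0.3048834204673767), 89.85596466064453)
```

Emit:
{"method": "arm_command", "body": {"moves": [{"dp":[-3,-3,3],"rotation":[0,0,0],"grip":-1},{"dp":[-7,-8,3],"rotation":[0,0,0],"grip":-1},{"dp":[-11,-13,3],"rotation":[0,0,0],"grip":-1},{"dp":[-14.1,-16.4,3],"rotation":[0,0,0],"grip":-1},{"dp":[-14.1,-16.4,3],"rotation":[0,0,0],"grip":-1}]}}

```text
time: 0.78
tool_pos: [0.4815, -0.1658, 0.2559]
orientation: [-2.224, -2.217, 0.002]
force: [0.4, 1.1, -0.2]
opening: 0.001
```

```bash
python3 - <<'E'
from h import *
s=r.state(); print(s['time'],s['tool_pos'],s['opening'],r.nose_length)
a=snap('side','side1'); b=snap('scene','scene1')
cv2.imwrite('pics/c1.png',cv2.resize(np.hstack([a[0][100:300,250:450],b[0][100:300,230:430]]),None,fx=2,fy=2))
E
```

```text
0.775 [ 0.48148072 -0.16583374  0.25592194] 0.0011060524557510642 0.022
```

View pics/c1.png

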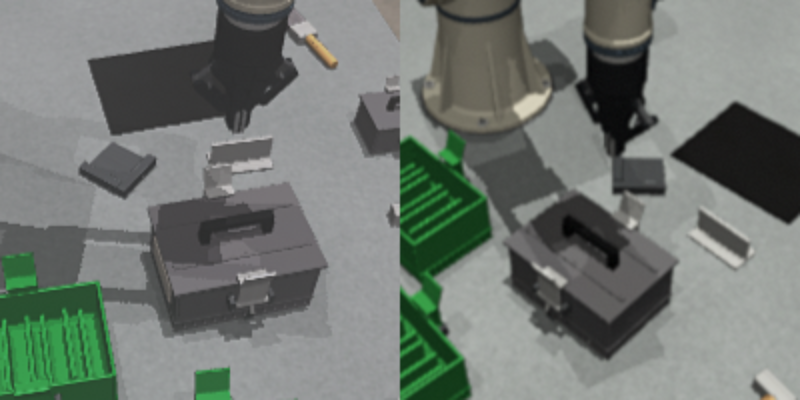

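The fingers are shut over the gap between the handle and the +y tab. The loose steel pieces are at y of at least -0.035, so clip_a has room to open. I now lower and push outward.

Emit:
{"method": "arm_command", "body": {"moves": [{"dp":[0.1,0,-4],"rotation":[0,0,0],"grip":-1},{"dp":[0.1,0,-8],"rotation":[0,0,0],"grip":-1},{"dp":[0.1,0,-11],"rotation":[0,0,0],"grip":-1},{"dp":[0.1,0,-11.5],"rotation":[0,0,0],"grip":-1},{"dp":[0.1,0,-11.5],"rotation":[0,0,0],"grip":-1}]}}

```text
time: 1.5
tool_pos: [0.4855, -0.1637, 0.1414]
orientation: [-2.222, -2.221, 0.0]
force: [-1.5, -0.1, -0.4]
opening: 0.002
```

Emit:
{"method": "arm_command", "body": {"moves": [{"dp":[0,1.5,0],"rotation":[0,0,0],"grip":-1},{"dp":[0,3,0],"rotation":[0,0,0],"grip":-1},{"dp":[0,4.2,0],"rotation":[0,0,0],"grip":-1},{"dp":[0,5.4,0],"rotation":[0,0,0],"grip":-1},{"dp":[0,6.6,0],"rotation":[0,0,0],"grip":-1}]}}

```text
time: 2.12
tool_pos: [0.4855, -0.0968, 0.1415]
orientation: [-2.222, -2.221, -0.0]
force: [0.6, -0.5, -1.0]
opening: -0.002
```

Emit:
{"method": "arm_command", "body": {"moves": [{"dp":[0,0.8,0],"rotation":[0,0,0],"grip":-1},{"dp":[0,1.2,0],"rotation":[0,0,0],"grip":-1}]}}

```text
time: 2.38
tool_pos: [0.4855, -0.0842, 0.1415]
orientation: [-2.221, -2.222, 0.0]
force: [-0.8, -1.0, 0.7]
opening: -0.0
```

```bash
python3 - <<'E'
from h import *
s=r.state(); print(s['time'],s['tool_pos'],s['opening'],s['force'])
a=snap('side','side2'); b=snap('scene','scene2')
cv2.imwrite('pics/c2.png',cv2.resize(np.hstack([a[0][100:300,250:450],b[0][100:300,230:430]]),None,fx=2,fy=2))
E
```

```text
2.375 [ 0.48552191 -0.08423072  0.14149518] -0.0002422483978545776 [-0.79854347 -0.98342189  0.66423664]
```

View pics/c2.png

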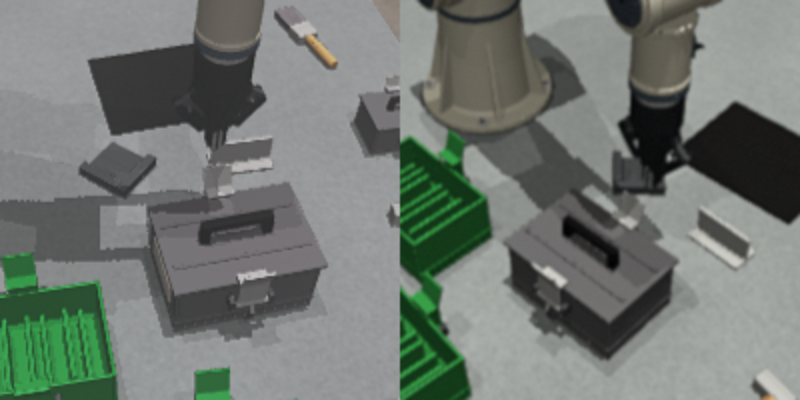

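The +y clip has swung down outward in the scene crop (610,205), and there is no force on the fingers. I go over the handle to the other side.

Emit:
{"method": "arm_command", "body": {"moves": [{"dp":[0,-0.5,4],"rotation":[0,0,0],"grip":-1},{"dp":[0,-3,7],"rotation":[0,0,0],"grip":-1},{"dp":[0,-8,7],"rotation":[0,0,0],"grip":-1},{"dp":[0,-13,7],"rotation":[0,0,0],"grip":-1},{"dp":[0,-18,7],"rotation":[0,0,0],"grip":-1}]}}

```text
time: 3.1
tool_pos: [0.4853, -0.2665, 0.2117]
orientation: [2.221, 2.221, 0.0]
force: [1.1, 0.4, 0.2]
opening: -0.003
```

```bash
python3 - <<'E'
from h import *
s=r.state(); print(s['time'],s['tool_pos'])
a=snap('side','side3'); 
for n in ['side3']:
    im,P=cloud(n); x,y,z=P[...,0],P[...,1],P[...,2]
    t=(abs(x-.484)<.03)&(y>-.135)&(y<-.03)&(z>.02)&(z<.16)
    print(t.sum(),np.round(np.nanpercentile(P[t],[2,50,98],axis=0),3).tolist())
    t=(z>.117)&(z<.145)&(abs(x-.484)<.03)&(y<-.29)&(y>-.32)
    print('tab-',t.sum(),np.round(np.nanpercentile(P[t],[2,50,98],axis=0),3).tolist())
E
```

```text
3.1 [ 0.48534484 -0.26647699  0.21168589]
86 [[0.463, -0.134, 0.101], [0.472, -0.128, 0.121], [0.487, -0.119, 0.141]]
tab- 59 [[0.466, -0.31, 0.117], [0.483, -0.306, 0.135], [0.504, -0.302, 0.142]]
```

```bash
python3 - <<'E'
from h import *
a=snap('side','side4'); b=snap('scene','scene4')
cv2.imwrite('pics/c4.png',np.hstack([cv2.resize(a[0][150:280,310:440],(390,390)),cv2.resize(b[0][150:280,265:395],(390,390))]))
E
```

```text
(no output)
```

View pics/c4.png

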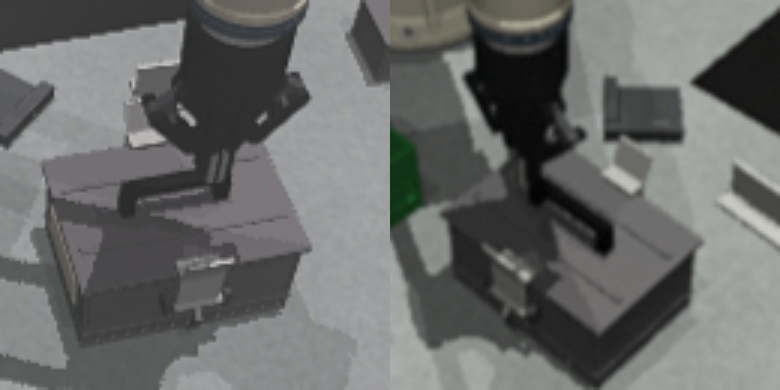

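The +y clip has closed again: its tab still stands at (625,160). I measure how far it was turned at the end of the push.

```bash
python3 - <<'E'
from h import *
for n in ['scene2','side2','side3']:
    im,P=cloud(n); x,y,z=P[...,0],P[...,1],P[...,2]
    t=(abs(x-.482)<.022)&(y>-.15)&(y<-.03)&(z>.05)&(z<.17)
    q=np.c_[P[t],im[t].max(-1)]; q=q[np.argsort(q[:,1])]; print(n,len(q)); 
    for a,b in zip(np.arange(-.15,-.03,.008),np.arange(-.142,-.02,.008)):
        w=q[(q[:,1]>=a)&(q[:,1]<b)]
        if len(w): print(round(a,3),len(w),np.round(np.percentile(w[:,2],[5,50,95]),3),np.median(w[:,3]))
b=cv2.imread('pics/scene2.png')[150:230,300:400]; a=cv2.imread('pics/side2.png')[150:230,320:420]
cv2.imwrite('pics/c5.png',cv2.resize(np.hstack([a,b]),None,fx=4,fy=4,interpolation=cv2.INTER_CUBIC))
E
```

```text
scene2 260
-0.15 47 [0.102 0.108 0.114] 122.0
-0.142 28 [0.106 0.111 0.115] 153.0
-0.134 67 [0.097 0.114 0.127] 103.0
-0.126 71 [0.12  0.133 0.143] 100.0
-0.118 5 [0.139 0.141 0.141] 76.0
-0.102 20 [0.153 0.162 0.17 ] 58.0
-0.094 17 [0.152 0.164 0.169] 35.0
-0.086 5 [0.156 0.162 0.166] 29.0
side2 303
-0.15 55 [0.1   0.106 0.111] 107.0
-0.142 35 [0.108 0.11  0.112] 166.0
-0.134 76 [0.108 0.116 0.127] 115.0
-0.126 82 [0.121 0.133 0.141] 109.0
-0.118 4 [0.138 0.139 0.14 ] 135.5
-0.102 20 [0.153 0.161 0.168] 85.0
-0.094 27 [0.149 0.161 0.169] 53.0
-0.086 4 [0.157 0.161 0.167] 76.0
side3 161
-0.15 50 [0.101 0.106 0.112] 116.0
-0.142 27 [0.105 0.11  0.112] 185.0
-0.134 50 [0.104 0.114 0.128] 125.5
-0.126 33 [0.119 0.133 0.141] 122.0
-0.118 1 [0.139 0.139 0.139] 131.0
```

View pics/c5.png

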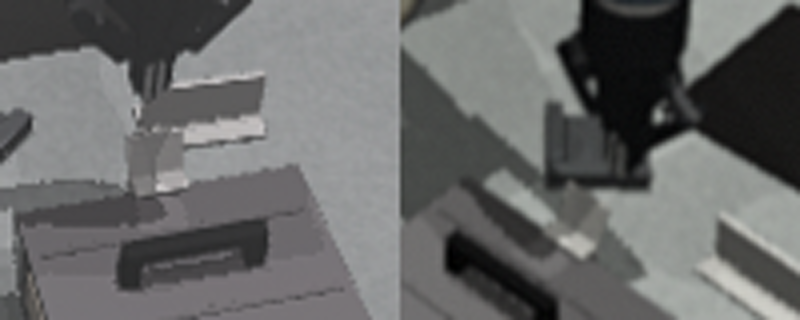

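```bash
python3 - <<'E'
from h import *
print(r.state()['tool_pos'])
for n in ['scene4','side4']:
    im,P=cloud(n); x,y,z=P[...,0],P[...,1],P[...,2]
    t=(abs(x-.485)<.05)&(abs(y+.266)<.05)&(z>.15)&(z<.24)
    q=P[t]; print(n,len(q))
    for a in np.arange(.15,.24,.006):
        w=q[(q[:,2]>=a)&(q[:,2]<a+.006)]
        if len(w): print(round(a,3),len(w),w.min(0).round(3)[:2],w.max(0).round(3)[:2])
E
```

```text
[ 0.48520575 -0.26690378  0.21127828]
scene4 43
0.216 2 [ 0.491 -0.28 ] [ 0.491 -0.277]
0.222 11 [ 0.48  -0.281] [ 0.496 -0.266]
0.228 15 [ 0.477 -0.282] [ 0.498 -0.264]
0.234 15 [ 0.476 -0.283] [ 0.499 -0.264]
side4 60
0.216 5 [ 0.479 -0.283] [ 0.49  -0.278]
0.222 12 [ 0.474 -0.285] [ 0.498 -0.277]
0.228 17 [ 0.472 -0.286] [ 0.497 -0.265]
0.234 26 [ 0.472 -0.285] [ 0.499 -0.271]
```

```bash
python3 - <<'E'
from h import *
out=[]
for n in ['side4','scene4']:
    z=np.load('pics/'+n+'.npz'); im=z['im'].copy(); W=np.linalg.inv(z['M'])
    big=None;pts=[]
    for p,c in [((.4853,-.2667,.1893),(0,0,255)),((.4853,-.2667,.2113),(0,255,0)),((.4853,-.2667,.219),(255,0,0))]:
        q=W@np.r_[p,1]; u=z['cx']+z['f']*q[0]/-q[2]; v=z['cy']-z['f']*q[1]/-q[2]; pts.append((u,v,c)); print(n,u,v,-q[2],z['d'][int(v),int(u)])
    u0,v0=int(pts[1][0])-40,int(pts[1][1])-40
    cr=cv2.resize(im[v0:v0+80,u0:u0+80],(390,390),interpolation=cv2.INTER_CUBIC)
    for u,v,c in pts: cv2.circle(cr,(int((u-u0+.5)*390/80),int((v-v0+.5)*390/80)),4,c,1)
    out.append(cr)
cv2.imwrite('pics/c6.png',np.hstack(out))
E
```

```text
side4 377.39441507493115 213.02369095551327 0.9506303915191838 1.063432
side4 378.52243549751415 207.42659514714504 0.9336264743274915 0.91231436
side4 378.9270121345795 205.41913663473878 0.9276751033103992 0.90441656
scene4 311.5135521782532 215.10337293661735 1.1354391301741615 1.2389382
scene4 311.3272031064828 209.56823262436342 1.1196526937081837 1.0969006
scene4 311.26073332298733 207.59387571087407 1.1141274409450912 1.090499
```

View pics/c6.png

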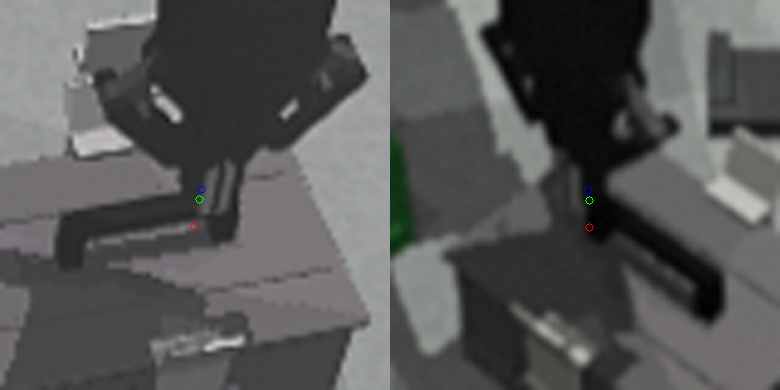

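In this view the fingertips appear higher than TCP minus 22 mm, which suggests they slid over the tab. I settle it by touching the lid top lightly beside the handle.

Emit:
{"method": "arm_command", "body": {"moves": [{"dp":[0,1.2,-3],"rotation":[0,0,0],"grip":-1},{"dp":[0,1.2,-6],"rotation":[0,0,0],"grip":-1},{"dp":[0,1.2,-7],"rotation":[0,0,0],"grip":-1},{"dp":[0,1.2,-7.4],"rotation":[0,0,0],"grip":-1},{"dp":[0,1.2,-7.4],"rotation":[0,0,0],"grip":-1}]}}

```text
time: 3.88
tool_pos: [0.4856, -0.255, 0.1379]
orientation: [2.225, 2.217, 0.0]
force: [0.1, -0.2, 0.3]
opening: 0.002
```

```bash
python3 - <<'E'
from h import *
s=r.state(); print(s['time'],s['tool_pos'],s['opening'],s['force'])
out=[]
for c in ['side','scene']:
    snap(c,c+'7'); z=np.load('pics/'+c+'7.npz'); im=z['im']; W=np.linalg.inv(z['M']); pts=[]
    p=s['tool_pos']
    for dz,co in [(-.022,(0,0,255)),(0,(0,255,0))]:
        q=W@np.r_[p[0],p[1],p[2]+dz,1]; pts.append((z['cx']+z['f']*q[0]/-q[2],z['cy']-z['f']*q[1]/-q[2],co))
    u0,v0=int(pts[1][0])-40,int(pts[1][1])-40
    cr=cv2.resize(im[v0:v0+80,u0:u0+80],(390,390),interpolation=cv2.INTER_CUBIC)
    for u,v,co in pts: cv2.circle(cr,(int((u-u0+.5)*390/80),int((v-v0+.5)*390/80)),4,co,1)
    out.append(cr)
cv2.imwrite('pics/c7.png',np.hstack(out))
snap('wrist','wrist7')
E
```

```text
3.875 [ 0.48564726 -0.25499087  0.13793622] 0.0022235647977418963 [ 0.06082341 -0.22049543  0.34877004]
```

View pics/c7.png

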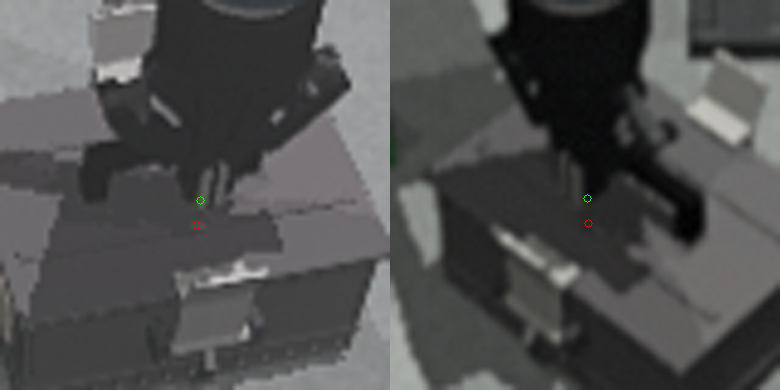

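View pics/wrist7.png

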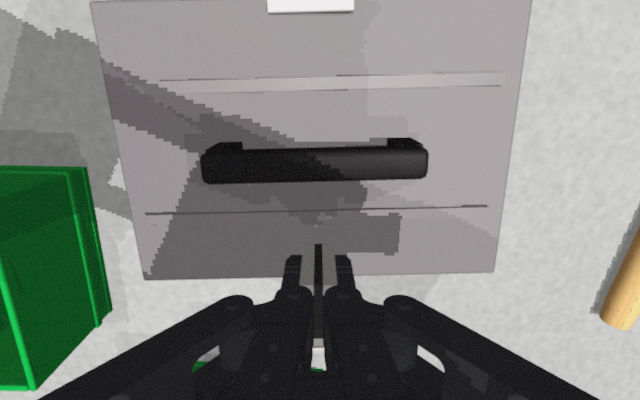

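Emit:
{"method": "arm_command", "body": {"moves": [{"dp":[0,0,-0.7],"rotation":[0,0,0],"grip":-1},{"dp":[0,0,-1.4],"rotation":[0,0,0],"grip":-1},{"dp":[0,0,-1.7],"rotation":[0,0,0],"grip":-1},{"dp":[0,0,-1.7],"rotation":[0,0,0],"grip":-1}]}}

```text
time: 4.53
tool_pos: [0.4855, -0.2551, 0.1207]
orientation: [2.225, 2.217, -0.0]
force: [1.2, -0.0, 0.4]
opening: 0.001
```

Emit:
{"method": "arm_command", "body": {"moves": [{"dp":[0,0,-0.5],"rotation":[0,0,0],"grip":-1},{"dp":[0,0,-0.8],"rotation":[0,0,0],"grip":-1},{"dp":[0,0,-0.8],"rotation":[0,0,0],"grip":-1}]}}

```text
time: 4.9
tool_pos: [0.4853, -0.255, 0.1124]
orientation: [-2.225, -2.218, 0.0]
force: [0.4, 1.1, -0.2]
opening: -0.001
```

Emit:
{"method": "arm_command", "body": {"moves": [{"dp":[0,0,-0.3],"rotation":[0,0,0],"grip":-1},{"dp":[0,0,-0.4],"rotation":[0,0,0],"grip":-1}]}}

```text
time: 5.15
tool_pos: [0.4852, -0.2549, 0.1083]
orientation: [-2.225, -2.218, 0.0]
force: [-0.1, 1.0, -0.4]
opening: -0.002
```

```bash
python3 - <<'E'
from h import *
s=r.state(); print(s['time'],s['tool_pos'],s['opening'],s['force'],s['q'])
out=[]
for c in ['side','scene']:
    snap(c,c+'8'); z=np.load('pics/'+c+'8.npz'); im=z['im']; W=np.linalg.inv(z['M']); pts=[]
    p=s['tool_pos']
    for dz,co in [(-.022,(0,0,255)),(0,(0,255,0))]:
        q=W@np.r_[p[0],p[1],p[2]+dz,1]; pts.append((z['cx']+z['f']*q[0]/-q[2],z['cy']-z['f']*q[1]/-q[2],co))
    u0,v0=int(pts[1][0])-40,int(pts[1][1])-40
    cr=cv2.resize(im[v0:v0+80,u0:u0+80],(390,390),interpolation=cv2.INTER_CUBIC)
    for u,v,co in pts: cv2.circle(cr,(int((u-u0+.5)*390/80),int((v-v0+.5)*390/80)),4,co,1)
    out.append(cr)
    im,P=cloud(c+'8'); x,y,zz=P[...,0],P[...,1],P[...,2]
    q=P[(abs(x-.485)<.017)&(y>-.285)&(y<-.235)&(zz>.107)&(zz<.15)]
    for a in np.arange(.107,.15,.006):
        w=q[(q[:,2]>=a)&(q[:,2]<a+.006)]
        if len(w): print(round(a,3),len(w),w.min(0).round(3)[:2],w.max(0).round(3)[:2])
cv2.imwrite('pics/c8.png',np.hstack(out))
E
```

```text
5.15 [ 0.48521273 -0.25492907  0.10825304] -0.0019322827459305515 [-0.13543884  0.98285379 -0.38056853] [-4.86384790e-01  3.79946495e-01  1.89867566e+00 -2.27660832e-04
  8.63286261e-01 -4.82863805e-01]
0.107 27 [ 0.469 -0.284] [ 0.501 -0.262]
0.113 3 [ 0.479 -0.266] [ 0.486 -0.262]
0.119 8 [ 0.477 -0.268] [ 0.497 -0.263]
0.125 17 [ 0.472 -0.269] [ 0.495 -0.25 ]
0.131 20 [ 0.472 -0.269] [ 0.498 -0.251]
0.137 16 [ 0.471 -0.267] [ 0.498 -0.254]
0.143 12 [ 0.472 -0.268] [ 0.497 -0.262]
0.149 1 [ 0.482 -0.267] [ 0.482 -0.267]
0.107 24 [ 0.469 -0.285] [ 0.502 -0.243]
0.113 6 [ 0.48  -0.283] [ 0.498 -0.263]
0.119 9 [ 0.477 -0.267] [ 0.495 -0.261]
0.125 11 [ 0.478 -0.268] [ 0.497 -0.25 ]
0.131 14 [ 0.478 -0.268] [ 0.498 -0.251]
0.137 11 [ 0.468 -0.268] [ 0.497 -0.259]
0.143 11 [ 0.477 -0.269] [ 0.498 -0.26 ]
0.149 2 [ 0.487 -0.268] [ 0.491 -0.267]
```

View pics/c8.png

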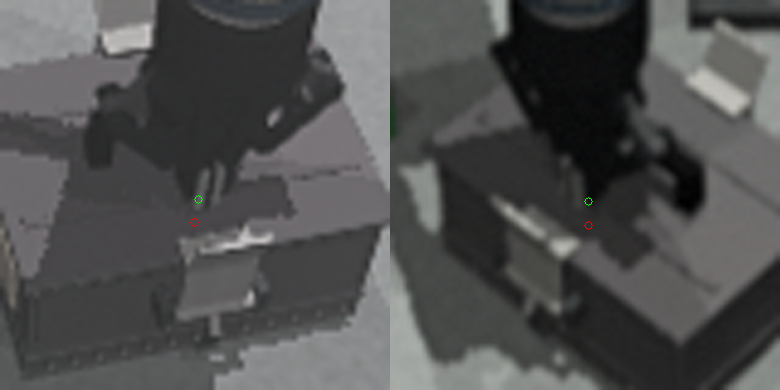

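Emit:
{"method": "arm_command", "body": {"moves": [{"dp":[0,0,-0.3],"rotation":[0,0,0],"grip":-1},{"dp":[0,0,-0.3],"rotation":[0,0,0],"grip":-1}]}}

```text
time: 5.5
tool_pos: [0.4851, -0.2549, 0.1051]
orientation: [-2.225, -2.217, 0.001]
force: [0.6, -0.3, 0.4]
opening: -0.002
```

Emit:
{"method": "arm_command", "body": {"moves": [{"dp":[0,0,-0.3],"rotation":[0,0,0],"grip":-1},{"dp":[0,0,-0.3],"rotation":[0,0,0],"grip":-1}]}}

```text
time: 5.75
tool_pos: [0.4849, -0.2548, 0.1018]
orientation: [-2.224, -2.217, 0.001]
force: [0.5, -0.9, -0.8]
opening: -0.001
```

Emit:
{"method": "arm_command", "body": {"moves": [{"dp":[0,0,-0.2],"rotation":[0,0,0],"grip":-1},{"dp":[0,0,-0.2],"rotation":[0,0,0],"grip":-1}]}}

```text
time: 6.0
tool_pos: [0.4847, -0.2547, 0.0996]
orientation: [-2.224, -2.217, 0.001]
force: [0.9, 0.5, 0.1]
opening: -0.001
```

Emit:
{"method": "arm_command", "body": {"moves": [{"dp":[0,0,-0.2],"rotation":[0,0,0],"grip":-1},{"dp":[0,0,-0.2],"rotation":[0,0,0],"grip":-1}]}}

```text
time: 6.25
tool_pos: [0.485, -0.2548, 0.0983]
orientation: [-2.224, -2.217, 0.001]
force: [-3.1, 0.6, 8.0]
opening: 0.003
```

Emit:
{"method": "arm_command", "body": {"moves": [{"dp":[0,0,-0.2],"rotation":[0,0,0],"grip":-1},{"dp":[0,0,-0.2],"rotation":[0,0,0],"grip":-1}]}}

```text
time: 6.5
tool_pos: [0.485, -0.2548, 0.0982]
orientation: [-2.225, -2.217, 0.001]
force: [-7.3, 4.1, 24.0]
opening: -0.001
```

Contact came at a reported TCP z of 0.0985, so the shut fingertips are 4.5 mm above the reported TCP. To push 7 mm above the hook I need a TCP z of about 0.113.

Emit:
{"method": "arm_command", "body": {"moves": [{"dp":[0,0,1],"rotation":[0,0,0],"grip":-1},{"dp":[0,0,1.5],"rotation":[0,0,0],"grip":-1},{"dp":[0,0,1.5],"rotation":[0,0,0],"grip":-1}]}}

```text
time: 6.88
tool_pos: [0.4853, -0.255, 0.1135]
orientation: [2.225, 2.218, -0.0]
force: [0.2, -0.3, -0.2]
opening: -0.001
```

Emit:
{"method": "arm_command", "body": {"moves": [{"dp":[0,-1.5,0],"rotation":[0,0,0],"grip":-1},{"dp":[0,-3,0],"rotation":[0,0,0],"grip":-1},{"dp":[0,-4,0],"rotation":[0,0,0],"grip":-1},{"dp":[0,-5,0],"rotation":[0,0,0],"grip":-1},{"dp":[0,-5,0],"rotation":[0,0,0],"grip":-1}]}}

```text
time: 7.5
tool_pos: [0.4851, -0.3059, 0.1134]
orientation: [2.226, 2.217, -0.001]
force: [0.1, 0.4, 1.4]
opening: -0.002
```

Emit:
{"method": "arm_command", "body": {"moves": [{"dp":[0,-1,0],"rotation":[0,0,0],"grip":-1},{"dp":[0,-2,0],"rotation":[0,0,0],"grip":-1},{"dp":[0,-3,0],"rotation":[0,0,0],"grip":-1},{"dp":[0,-3,0],"rotation":[0,0,0],"grip":-1}]}}

```text
time: 8.0
tool_pos: [0.4852, -0.3369, 0.1134]
orientation: [2.226, 2.215, -0.001]
force: [-0.4, 0.5, 0.5]
opening: -0.003
```

```bash
python3 - <<'E'
from h import *
s=r.state(); print(s['time'],s['tool_pos'],s['opening'],s['force'])
a=snap('side','side9'); b=snap('scene','scene9')
cv2.imwrite('pics/c9.png',np.hstack([cv2.resize(a[0][150:280,310:440],(390,390)),cv2.resize(b[0][150:280,265:395],(390,390))]))
E
```

```text
8.0 [ 0.48524544 -0.33690693  0.11344311] -0.002862204067477668 [-0.38312022  0.51759098  0.50861291]
```

View pics/c9.png

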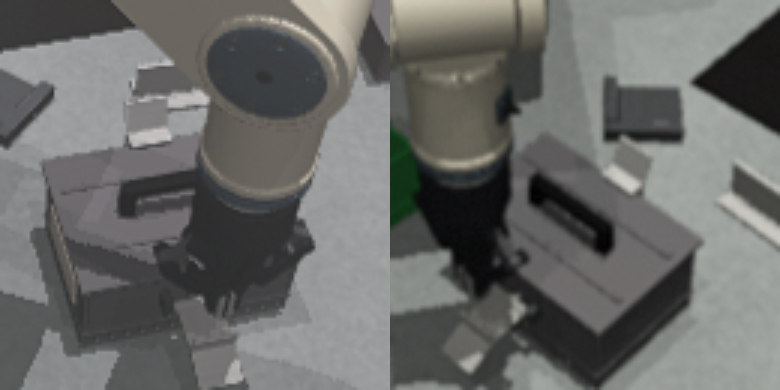

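Clip_b has flipped outward: its tab now hangs at (215,350) in the side crop. I go over the handle to clip_a at the corrected height.

Emit:
{"method": "arm_command", "body": {"moves": [{"dp":[0,0,3],"rotation":[0,0,0],"grip":-1},{"dp":[0,2,6.5],"rotation":[0,0,0],"grip":-1},{"dp":[0,7,6.5],"rotation":[0,0,0],"grip":-1},{"dp":[0,12,6.5],"rotation":[0,0,0],"grip":-1},{"dp":[0,16.5,6.5],"rotation":[0,0,0],"grip":-1}]}}

```text
time: 8.72
tool_pos: [0.4847, -0.1692, 0.1785]
orientation: [2.226, 2.216, -0.0]
force: [-0.5, 0.4, -1.0]
opening: -0.007
```

Emit:
{"method": "arm_command", "body": {"moves": [{"dp":[0,0,-2],"rotation":[0,0,0],"grip":-1},{"dp":[0,0,-5],"rotation":[0,0,0],"grip":-1},{"dp":[0,0,-6.5],"rotation":[0,0,0],"grip":-1},{"dp":[0,0,-6.5],"rotation":[0,0,0],"grip":-1}]}}

```text
time: 9.22
tool_pos: [0.484, -0.1689, 0.1127]
orientation: [-2.225, -2.215, 0.002]
force: [0.1, 0.0, 1.2]
opening: -0.002
```

Emit:
{"method": "arm_command", "body": {"moves": [{"dp":[0,1.5,0],"rotation":[0,0,0],"grip":-1},{"dp":[0,3,0],"rotation":[0,0,0],"grip":-1},{"dp":[0,4,0],"rotation":[0,0,0],"grip":-1},{"dp":[0,5,0],"rotation":[0,0,0],"grip":-1},{"dp":[0,5,0],"rotation":[0,0,0],"grip":-1}]}}

```text
time: 9.85
tool_pos: [0.4843, -0.1181, 0.113]
orientation: [-2.224, -2.216, 0.001]
force: [0.5, -1.5, 2.0]
opening: -0.001
```

Emit:
{"method": "arm_command", "body": {"moves": [{"dp":[0,1,0],"rotation":[0,0,0],"grip":-1},{"dp":[0,2,0],"rotation":[0,0,0],"grip":-1},{"dp":[0,3,0],"rotation":[0,0,0],"grip":-1},{"dp":[0,3.2,0],"rotation":[0,0,0],"grip":-1}]}}

```text
time: 10.35
tool_pos: [0.4841, -0.0852, 0.1129]
orientation: [-2.223, -2.217, 0.001]
force: [0.3, 0.7, 0.4]
opening: 0.002
```

Emit:
{"method": "arm_command", "body": {"moves": [{"dp":[0,0,4],"rotation":[0,0,0],"grip":0},{"dp":[0,0,9],"rotation":[0,0,0.15],"grip":0.6},{"dp":[0,-3,12],"rotation":[0,0,0.3],"grip":1}]}}

```text
time: 10.72
tool_pos: [0.4849, -0.1146, 0.2353]
orientation: [1.859, 2.532, 0.0]
force: [0.2, 0.3, -0.2]
opening: 0.637
```

```bash
python3 - <<'E'
from h import *
s=r.state(); print(s['time'],s['tool_pos'],s['opening'],s['force'],s['q'])
a=snap('side','side10'); b=snap('scene','scene10')
cv2.imwrite('pics/c10.png',np.hstack([cv2.resize(a[0][150:280,310:440],(390,390)),cv2.resize(b[0][150:280,265:395],(390,390))]))
for n in ['side10','scene10']:
    im,P=cloud(n); z=P[...,2]
    hh=(abs(z-.139)<.006)&(abs(P[...,0]-.48)<.08)&(abs(P[...,1]+.214)<.03)&(im.max(-1)<60)
    q=P[hh]; print(len(q)); 
    if len(q)>30: print(cv2.minAreaRect(q[:,:2].astype(np.float32)),np.median(q[:,2]))
E
```

```text
10.725 [ 0.48485769 -0.11457498  0.23526602] 0.6370201516087841 [ 0.21051992  0.30263273 -0.1895956 ] [-2.35192934e-01  1.45163301e-01  1.88922585e+00  2.12419311e-04
  1.10702377e+00 -5.39608503e-01]
186
((0.48294588923454285, -0.21466365456581116), (0.09841080754995346, 0.016784796491265297), 0.5050276517868042) 0.13844883029690785
161
((0.48348191380500793, -0.2144053429365158), (0.017242250964045525, 0.10021854192018509), 89.95346069335938) 0.13937721409543236
```

View pics/c10.png

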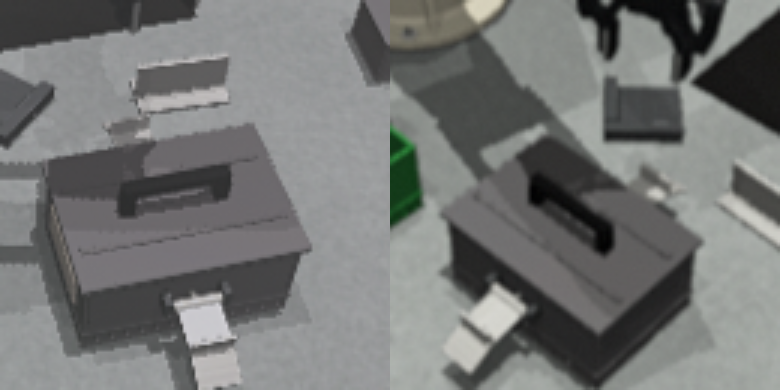

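Both clips hang open, at (205,340) and (130,130) in the side crop, and the lid is in place. The handle is at (0.483,-0.2145) with yaw about 0.015. I turn the jaws across y above it.

Emit:
{"method": "arm_command", "body": {"moves": [{"dp":[0,-2,0],"rotation":[0,0,0.18],"grip":1},{"dp":[0,-5,0],"rotation":[0,0,0.36],"grip":1},{"dp":[0,-8,0],"rotation":[0,0,0.54],"grip":1},{"dp":[-0.1,-10,0],"rotation":[0,0,0.72],"grip":1},{"dp":[-0.1,-10,0],"rotation":[0,0,0.9],"grip":1}]}}

```text
time: 11.45
tool_pos: [0.4847, -0.218, 0.2353]
orientation: [0.575, 3.086, 0.005]
force: [0.8, 1.1, 0.5]
opening: 0.999
```

Emit:
{"method": "arm_command", "body": {"moves": [{"dp":[0,0,0],"rotation":[0,0,0.18],"grip":1},{"dp":[0,0,0],"rotation":[0,0,0.36],"grip":1},{"dp":[0,0,0],"rotation":[0,0,0.39],"grip":1},{"dp":[0,0,0],"rotation":[0,0,0.39],"grip":1}]}}

```text
time: 11.95
tool_pos: [0.4845, -0.2177, 0.2348]
orientation: [-0.028, 3.141, 0.006]
force: [-0.1, -0.7, -0.3]
opening: 0.999
```

```bash
python3 - <<'E'
from h import *
from scipy.spatial.transform import Rotation as R
s=r.state(); print(s['time'],s['tool_pos'],s['opening'],s['q']); print(R.from_rotvec(s['orientation']).as_matrix().round(3))
out=[]
a=snap('side','side11'); b=snap('scene','scene11')
cv2.imwrite('pics/c11.png',np.hstack([cv2.resize(a[0][150:280,310:440],(390,390)),cv2.resize(b[0][150:280,265:395],(390,390))]))
im,P=cloud('side11'); im2,P2=cloud('scene11')
for q in (P,P2):
    m=(q[...,2]>.19)&(q[...,2]<.3)&(abs(q[...,0]-.483)<.02)&(abs(q[...,1]+.2145)<.065)
    w=q[m]; 
    for a in np.arange(.2,.29,.008):
        v=w[(w[:,2]>=a)&(w[:,2]<a+.008)]
        if len(v): print(round(a,3),len(v),v.min(0)[:2].round(3),v.max(0)[:2].round(3))
E
```

```text
11.95 [ 0.48454336 -0.21767253  0.23476649] 0.9990330351389702 [-0.42760043  0.19918387  1.82381686  0.00435091  1.11940428 -2.01818738]
[[-1.    -0.018  0.001]
 [-0.018  1.     0.004]
 [-0.001  0.004 -1.   ]]
0.248 8 [ 0.476 -0.268] [ 0.494 -0.174]
0.256 29 [ 0.473 -0.273] [ 0.496 -0.173]
0.264 44 [ 0.472 -0.275] [ 0.492 -0.174]
0.272 37 [ 0.472 -0.277] [ 0.492 -0.17 ]
0.28 26 [ 0.473 -0.274] [ 0.486 -0.174]
0.288 14 [ 0.472 -0.27 ] [ 0.485 -0.17 ]
0.248 3 [ 0.475 -0.176] [ 0.489 -0.174]
0.256 22 [ 0.471 -0.274] [ 0.495 -0.17 ]
0.264 35 [ 0.471 -0.276] [ 0.495 -0.169]
0.272 36 [ 0.473 -0.277] [ 0.495 -0.169]
0.28 35 [ 0.472 -0.276] [ 0.495 -0.162]
0.288 27 [ 0.473 -0.275] [ 0.495 -0.165]
```

View pics/c11.png

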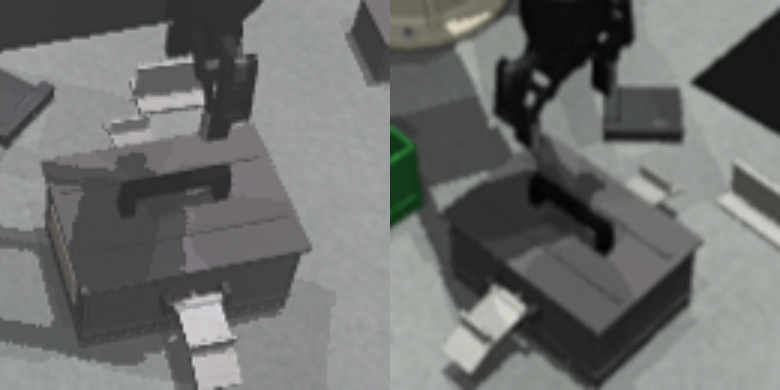

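The fingers straddle the handle line, with open tips at z of about 0.25 as predicted. I lower and grip.

Emit:
{"method": "arm_command", "body": {"moves": [{"dp":[-0.1,0.35,-4],"rotation":[0,0,0],"grip":1},{"dp":[-0.1,0.35,-8],"rotation":[0,0,0],"grip":1},{"dp":[-0.1,0.35,-11.5],"rotation":[0,0,0],"grip":1},{"dp":[-0.1,0.35,-12.5],"rotation":[0,0,0],"grip":1},{"dp":[-0.1,0.35,-12.5],"rotation":[0,0,0],"grip":1}]}}

```text
time: 12.68
tool_pos: [0.4837, -0.2143, 0.1101]
orientation: [-0.028, 3.141, 0.006]
force: [-0.5, -0.7, -0.3]
opening: 0.999
```

Emit:
{"method": "arm_command", "body": {"moves": [{"dp":[0,0,0],"rotation":[0,0,0],"grip":-1},{"dp":[0,0,0],"rotation":[0,0,0],"grip":-1},{"dp":[0,0,0],"rotation":[0,0,0],"grip":-1},{"dp":[0,0,0],"rotation":[0,0,0],"grip":-1},{"dp":[0,0,0],"rotation":[0,0,0],"grip":-1}], "squeeze": 60}}

```text
time: 13.3
tool_pos: [0.484, -0.2144, 0.1107]
orientation: [-0.028, 3.14, 0.006]
force: [-1.4, 0.7, 6.4]
opening: 0.147
```

```bash
python3 - <<'E'
from h import *
s=r.state(); print(s['time'],s['tool_pos'],s['opening'],s['force'])
a=snap('side','side12'); b=snap('scene','scene12')
cv2.imwrite('pics/c12.png',np.hstack([cv2.resize(a[0][150:280,310:440],(390,390)),cv2.resize(b[0][150:280,265:395],(390,390))]))
E
```

```text
13.3 [ 0.48400132 -0.21436228  0.11065733] 0.1465952534150361 [-1.36754789  0.7067795   6.42117321]
```

View pics/c12.png

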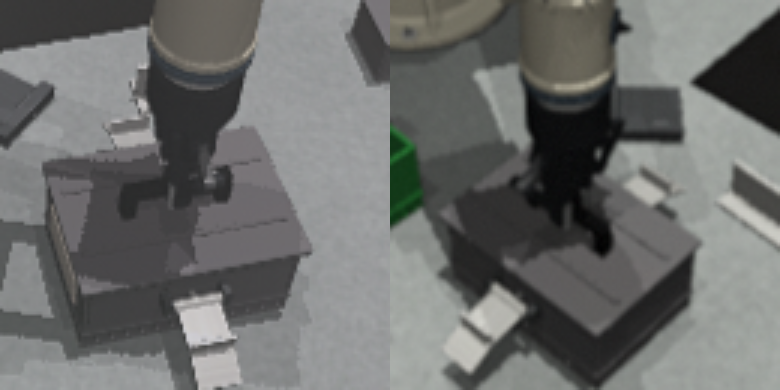

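The handle is gripped at an opening of 0.147, about 12.5 mm against a 14 mm bar. I lift.

Emit:
{"method": "arm_command", "body": {"moves": [{"dp":[0,0,1],"rotation":[0,0,0],"grip":-1},{"dp":[0,0,2],"rotation":[0,0,0],"grip":-1},{"dp":[0,0,4],"rotation":[0,0,0],"grip":-1},{"dp":[0,0,7],"rotation":[0,0,0],"grip":-1},{"dp":[0,0,10],"rotation":[0,0,0],"grip":-1}]}}

```text
time: 14.02
tool_pos: [0.4837, -0.2143, 0.2119]
orientation: [-0.028, 3.14, 0.006]
force: [-0.1, -0.6, -3.4]
opening: 0.152
```

```bash
python3 - <<'E'
from h import *
s=r.state(); print(s['time'],s['tool_pos'],s['opening'],s['force'],s['q'])
a=snap('side','side13'); b=snap('scene','scene13')
cv2.imwrite('pics/c13.png',np.hstack([cv2.resize(a[0][100:280,280:460],(390,390)),cv2.resize(b[0][100:300,235:435],(390,390))]))
im,P=cloud('scene13'); x,y,z=P[...,0],P[...,1],P[...,2]
t=(abs(z-.004)<.012)&(im.max(-1)<50)&(abs(x-.49)<.2)&(y>.07)&(y<.4)
q=P[t];print('mat',len(q),cv2.minAreaRect(q[:,:2].astype(np.float32)))
E
```

```text
14.025 [ 0.4837008  -0.21426365  0.2118743 ] 0.1515722673358363 [-0.12723737 -0.58754012 -3.40197023] [-0.42239625  0.22005735  1.85249004  0.00446224  1.06968389 -2.01320899]
mat 2621 ((0.49102652072906494, 0.20581412315368652), (0.24537353217601776, 0.19948795437812805), 2.3218507766723633)
```

View pics/c13.png

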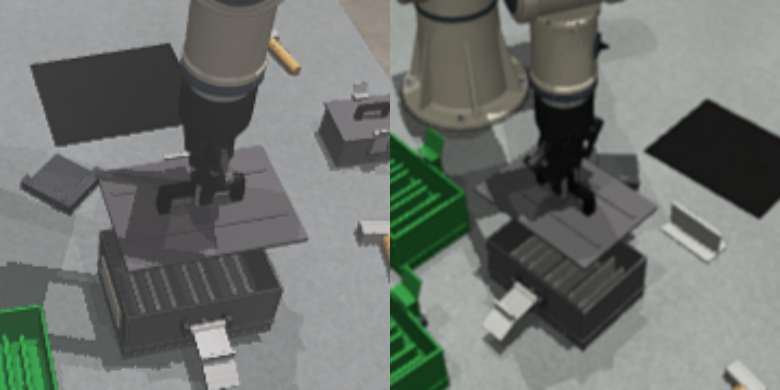

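The lid is lifted level, with 3.4 N hanging on the wrist, and both clips are still open. The mat centre is at (0.491,0.206), so I carry the lid across at this height.

Emit:
{"method": "arm_command", "body": {"moves": [{"dp":[0.1,2,0],"rotation":[0,0,0],"grip":-1},{"dp":[0.2,6,0],"rotation":[0,0,0],"grip":-1},{"dp":[0.3,10,0],"rotation":[0,0,0],"grip":-1},{"dp":[0.3,14,0],"rotation":[0,0,0],"grip":-1},{"dp":[0.4,18,0],"rotation":[0,0,0],"grip":-1}]}}

```text
time: 14.75
tool_pos: [0.4886, -0.033, 0.2129]
orientation: [-0.028, 3.137, 0.003]
force: [0.2, -0.4, -3.9]
opening: 0.147
```

Emit:
{"method": "arm_command", "body": {"moves": [{"dp":[0.1,5,0],"rotation":[0,0,0],"grip":-1},{"dp":[0.2,10,0],"rotation":[0,0,0],"grip":-1},{"dp":[0.3,15,0],"rotation":[0,0,0],"grip":-1},{"dp":[0.3,19,0],"rotation":[0,0,0],"grip":-1},{"dp":[0.3,22,0],"rotation":[0,0,0],"grip":-1}]}}

```text
time: 15.38
tool_pos: [0.49, 0.1892, 0.2116]
orientation: [-0.03, 3.139, 0.002]
force: [-0.6, 0.4, -3.6]
opening: 0.148
```

```bash
python3 - <<'E'
from h import *
s=r.state(); print(s['time'],s['tool_pos'],s['opening'],s['force'],s['orientation'])
a=snap('side','side14'); b=snap('scene','scene14')
cv2.imwrite('pics/c14.png',np.hstack([cv2.resize(a[0][60:240,240:420],(390,390)),cv2.resize(b[0][70:270,310:510],(390,390))]))
for n in ['side14','scene14']:
    im,P=cloud(n); x,y,z=P[...,0],P[...,1],P[...,2]
    t=(z>.185)&(z<.215)&(abs(x-.49)<.14)&(abs(y-.2)<.12)&(im.max(-1)>45)
    q=P[t]; A=np.c_[q[:,:2],np.ones(len(q))]; print(len(q),np.linalg.lstsq(A,q[:,2],rcond=None)[0],cv2.minAreaRect(q[:,:2].astype(np.float32)))
E
```

```text
15.375 [0.48995698 0.18921962 0.21155737] 0.14827802317402125 [-0.62531272  0.37369986 -3.62694433] [-3.02040943e-02  3.13885584e+00  2.18370650e-03]
1708 [0.00286122 0.00556126 0.20145651] ((0.4901637136936188, 0.18607792258262634), (0.2102467566728592, 0.1556207686662674), 1.0521961450576782)
1599 [0.00085782 0.00649385 0.20370092] ((0.48861777782440186, 0.19016611576080322), (0.2124377191066742, 0.15577556192874908), 1.5425448417663574)
```

View pics/c14.png

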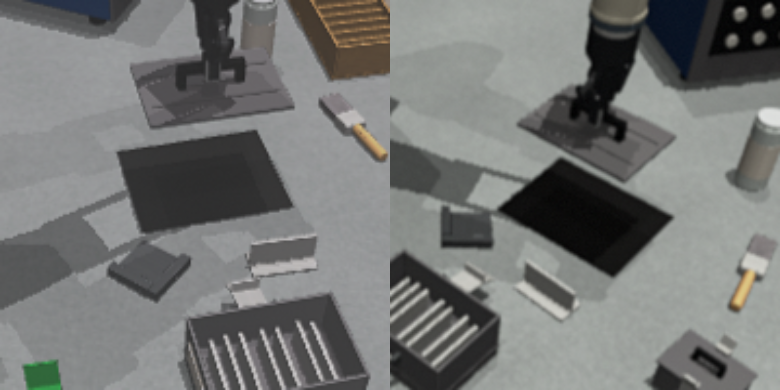

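The lid is level over the mat at about (0.4895,0.188), with its top at z 0.204. I shift 1.8 cm in +y and lower gently.

Emit:
{"method": "arm_command", "body": {"moves": [{"dp":[0.1,1.5,-3],"rotation":[0,0,0],"grip":-1},{"dp":[0.1,1.8,-7],"rotation":[0,0,0],"grip":-1},{"dp":[0.1,1.8,-11],"rotation":[0,0,0],"grip":-1},{"dp":[0.1,1.8,-13],"rotation":[0,0,0],"grip":-1},{"dp":[0.1,1.8,-14],"rotation":[0,0,0],"grip":-1}]}}

```text
time: 16.1
tool_pos: [0.4896, 0.2073, 0.0698]
orientation: [0.032, -3.141, -0.002]
force: [0.4, -0.1, -2.8]
opening: 0.148
```

```bash
python3 - <<'E'
from h import *
s=r.state(); print(s['time'],s['tool_pos'],s['opening'],s['force'],s['orientation'])
for n in ['side','scene']:
    snap(n,n+'15'); im,P=cloud(n+'15'); x,y,z=P[...,0],P[...,1],P[...,2]
    t=(z>.045)&(z<.075)&(abs(x-.49)<.14)&(abs(y-.2)<.12)&(im.max(-1)>40)
    q=P[t]; A=np.c_[q[:,:2],np.ones(len(q))]; print(len(q),np.linalg.lstsq(A,q[:,2],rcond=None)[0],np.median(q[:,2]),cv2.minAreaRect(q[:,:2].astype(np.float32)))
    for nm,q in [('mat',P[(abs(z-.004)<.008)&(im.max(-1)<50)&(abs(x-.49)<.2)&(abs(y-.2)<.15)])]:
        print(len(q),np.percentile(q,[1,99],axis=0).round(3).tolist())
E
```

```text
16.1 [0.48960845 0.20734944 0.06978836] 0.14821766772202252 [ 0.39131836 -0.09764299 -2.79931587] [ 3.23959342e-02 -3.14130621e+00 -1.50931096e-03]
1536 [-0.00114228  0.00494552  0.06177065] 0.06217217624071353 ((0.4897018074989319, 0.20548294484615326), (0.21008652448654175, 0.15540319681167603), 0.8819401860237122)
768 [[0.377, 0.109, -0.0], [0.586, 0.268, 0.008]]
1516 [-0.00511745  0.00165775  0.06530556] 0.06307181290290109 ((0.4886798858642578, 0.20502297580242157), (0.21127639710903168, 0.1553250253200531), 1.3766087293624878)
1345 [[0.376, 0.108, 0.001], [0.613, 0.298, 0.01]]
```

Emit:
{"method": "arm_command", "body": {"moves": [{"dp":[0.1,0.1,-1],"rotation":[0,0,0],"grip":-1},{"dp":[0.1,0.1,-2],"rotation":[0,0,0],"grip":-1},{"dp":[0.1,0.1,-3],"rotation":[0,0,0],"grip":-1},{"dp":[0.1,0.1,-3.6],"rotation":[0,0,0],"grip":-1},{"dp":[0.1,0.1,-3.8],"rotation":[0,0,0],"grip":-1}]}}

```text
time: 16.82
tool_pos: [0.491, 0.2085, 0.0321]
orientation: [-0.032, 3.141, 0.002]
force: [0.0, 0.7, -3.4]
opening: 0.148
```

Emit:
{"method": "arm_command", "body": {"moves": [{"dp":[0,0,-0.15],"rotation":[0,0,0],"grip":-1},{"dp":[0,0,-0.3],"rotation":[0,0,0],"grip":-1},{"dp":[0,0,-0.3],"rotation":[0,0,0],"grip":-1}]}}

```text
time: 17.2
tool_pos: [0.491, 0.2085, 0.0291]
orientation: [-0.032, 3.141, 0.002]
force: [0.3, -0.5, -3.7]
opening: 0.149
```

Emit:
{"method": "arm_command", "body": {"moves": [{"dp":[0,0,-0.1],"rotation":[0,0,0],"grip":-1},{"dp":[0,0,-0.2],"rotation":[0,0,0],"grip":-1},{"dp":[0,0,-0.2],"rotation":[0,0,0],"grip":-1}]}}

```text
time: 17.58
tool_pos: [0.4912, 0.2085, 0.0277]
orientation: [-0.032, 3.141, 0.002]
force: [-2.0, -1.3, 4.6]
opening: 0.153
```

Emit:
{"method": "arm_command", "body": {"moves": [{"dp":[0,0,-0.1],"rotation":[0,0,0],"grip":-1},{"dp":[0,0,-0.15],"rotation":[0,0,0],"grip":-1},{"dp":[0,0,-0.15],"rotation":[0,0,0],"grip":-1}]}}

```text
time: 17.95
tool_pos: [0.4912, 0.2086, 0.0276]
orientation: [-0.032, 3.141, 0.002]
force: [-7.6, -3.4, 19.9]
opening: 0.147
```

The lid touched down at TCP z of about 0.0277. I ease off and open.

Emit:
{"method": "arm_command", "body": {"moves": [{"dp":[0,0,0.0],"rotation":[0,0,0],"grip":-1},{"dp":[0,0,0.0],"rotation":[0,0,0],"grip":0.3},{"dp":[0,0,0.0],"rotation":[0,0,0],"grip":1},{"dp":[0,0,0.0],"rotation":[0,0,0],"grip":1},{"dp":[0,0,0.0],"rotation":[0,0,0],"grip":1}]}}

```text
time: 18.58
tool_pos: [0.4912, 0.2085, 0.0275]
orientation: [-0.032, 3.141, 0.002]
force: [-0.3, 0.4, 0.7]
opening: 0.979
```

Emit:
{"method": "arm_command", "body": {"moves": [{"dp":[0,0,1],"rotation":[0,0,0],"grip":1},{"dp":[0,0,4],"rotation":[0,0,0],"grip":1},{"dp":[0,0,9],"rotation":[0,0,0],"grip":1},{"dp":[0,0,14],"rotation":[0,0,0],"grip":1},{"dp":[0,0,18],"rotation":[0,0,0],"grip":1}]}}

```text
time: 19.2
tool_pos: [0.4915, 0.2087, 0.2104]
orientation: [-0.032, 3.139, 0.003]
force: [0.5, 0.1, -0.1]
opening: 1.001
```

Emit:
{"method": "arm_command", "body": {"moves": [{"dp":[0,0,1],"rotation":[0,0,0],"grip":1},{"dp":[0,0,1],"rotation":[0,0,0],"grip":1},{"dp":[0,0,1],"rotation":[0,0,0],"grip":1},{"dp":[0,0,1],"rotation":[0,0,0],"grip":1}]}}

```text
time: 19.7
tool_pos: [0.4907, 0.2083, 0.2189]
orientation: [-0.032, 3.141, 0.002]
force: [-0.9, -0.5, -0.2]
opening: 1.0
```

```bash
python3 - <<'E'
from h import *
s=r.state(); print(s['time'],s['tool_pos'],s['opening'],s['force'])
ims=[]
for n in ['side','scene']:
    im,_,_=snap(n,n+'16'); ims.append(im); im,P=cloud(n+'16'); x,y,z=P[...,0],P[...,1],P[...,2]
    t=(z>.013)&(z<.028)&(abs(x-.49)<.13)&(abs(y-.2)<.1)&(im.max(-1)>45)
    q=P[t]; A=np.c_[q[:,:2],np.ones(len(q))]; print(len(q),np.linalg.lstsq(A,q[:,2],rcond=None)[0],np.median(q[:,2]),cv2.minAreaRect(q[:,:2].astype(np.float32)))
cv2.imwrite('pics/c16.png',np.hstack([cv2.resize(ims[0][90:280,250:440],(390,390)),cv2.resize(ims[1][110:300,280:470],(390,390))]))
E
```

```text
19.7 [0.49072804 0.20834244 0.21890147] 0.9997647397040237 [-0.93303879 -0.4835789  -0.24328286]
1560 [-0.00051276  0.00055973  0.0201553 ] 0.02010067179310049 ((0.49202853441238403, 0.20598198473453522), (0.21129393577575684, 0.15589357912540436), 0.9524341225624084)
1599 [-0.00034942  0.00068168  0.02158112] 0.021647453946613382 ((0.4899224638938904, 0.20671819150447845), (0.21210776269435883, 0.15858560800552368), 0.8955444097518921)
```

View pics/c16.png

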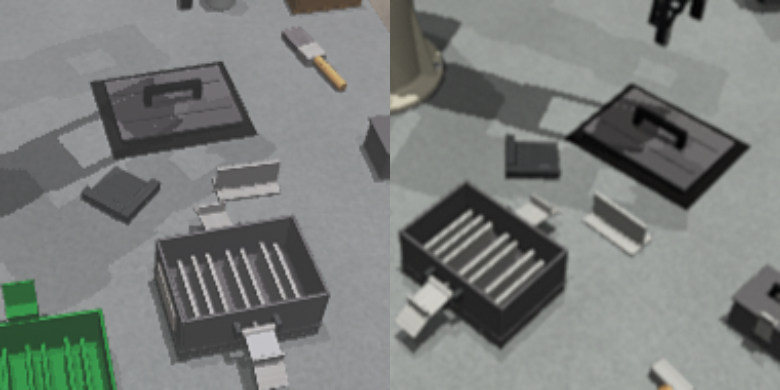

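The lid lies flat and handle up in the middle of the mat (side crop (170,105)). Both clips hang open at (262,350) and (212,215), and the arm is clear.

```bash
python3 -c "
from station import r
print(r.sign_off())"
```

```text
the job is handed in; nothing more can be done
None
```

I opened both clips on the larger grey tote and moved its lid to the middle of the black mat. The job is handed in at about 20 s on the robot clock; no verdict was reported.

**Final checks**
- **Lid position:** the lid's centre is at about (0.491, 0.206), within a few mm of the mat centre at about (0.491, 0.207).
- **Lid lie:** its top is at z of about 0.020–0.022 m, which puts its origin at about 0.012–0.014 m. It lies flat and handle up, with a measured slope below 0.001.
- **Clips and arm:** both clips hang open in the last pictures. I judged this by eye and did not measure their angles. The arm stands clear about 0.2 m above the lid, touching nothing.

**What went wrong or disagreed**
- **First push failed:** the first push on clip_a slid over the tab, and the clip stayed closed.
- **Fingertip height:** the shut fingertips were about 4.5 mm above the reported TCP, not 22 mm ahead of it. I found this by touching the lid top, which read up to 24 N. After correcting the height, both clips opened and the handle grasp worked first time.
- **Touchdown:** placing the lid on the mat took about 20 N of light pressing before I released it.

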